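Fit the guide roller and hold the labeller's guard open

TASK

Get the bench labeller ready for its label strip to be threaded: first stand the loose black guide roller upright and fully home in the bore of the dark steel block on the machine's base plate, and let go of it. Then lift the hinged clear guard over the bottle nest and hold it open at 45 degrees, still; it springs shut if let go, so finish with the gripper still holding it there. Knock nothing over and leave everything else where it stands.

Things in the scene. Friction and masses are not known exactly. Their poses are not given: they have to be found in the camera images.
- labeller: the fixed bench labeller: aluminium base plate 360 (x) by 500 (y) by 20 mm on the table; origin at the centre of its underside, axes along its edges, -x edge towards the robot. On it the open bottle nest, walls 200 x 210 mm, top 108 mm above the table, centred at x 0, y +50 mm, under the guard; a grey motor behind at x +145 mm, below 90 mm. Moved and slightly turned each time
- bore (a point): centre of the mouth of the round blind bore in the dark steel block (70 x 70 mm, top 62 mm above the table) fixed at the labeller's -y end; axes as the labeller's, z up out of the bore. Bore 31 mm in diameter, 32 mm deep with a flat floor, 2 mm chamfer at the mouth
- roller: the loose guide roller: plain black cylinder 28 mm in diameter and 110 mm tall with a small steel disc on its top, standing upright on the table; origin at the centre of its foot, z up along its axis. About 0.12 kg
- guard (a joint): opening angle of the guard in rad: 0 closed (flat, level on the nest), growing as the front edge rises, at most 1.4; 45 degrees is 0.785. Its own weight (0.35 kg) and a light spring close it from any angle: 1 to 4 N upward at the handle bar lift and hold it
- hinge (a point): middle of the hinge line at the far (+x) edge of the guard, an aluminium-framed clear panel 200 (x) by 210 (y) by 8 mm over the nest; fixed on the labeller, 114 mm above the table; axes as the labeller's: the hinge line is its y axis and the guard's front edge (-x) swings up
- bar (a point): middle of the guard's handle: round steel bar 12 mm thick, 120 mm long, parallel to the hinge line, in the guard's plane, 245 mm from the hinge line, 45 mm outside the guard's front edge, carried by an arm at each end; moves with the guard. Closed, it is 114 mm above the table, with free room below. Fingers closed across it from above may stay pointing down while it turns between them
- bottle: bystander: white plastic bottle, 56 mm in diameter, 120 mm tall, standing; origin under its foot
- jar: bystander: low white jar with a black cap, 60 mm in diameter, 65 mm tall, standing; origin under its foot
- core: bystander: cardboard ring, 72 mm across and 30 mm high, lying on the base plate behind the block; origin under its centre
- driver: bystander: screwdriver with an orange handle, about 200 mm long, lying along the front edge of the base plate in front of the block, below 50 mm above the table; its origin is at its middle
- carton: bystander: cardboard box 90 x 120 x 70 mm; origin under its centre
- reel (a point): axis of the label reel on its column at the labeller's +y end, an obstacle: blue discs of radius 130 mm standing upright, axis 280 mm above the table; the point is on the near (-y) face of the first disc, the column stands just beside it on the -y side

How it is judged:
By the outcome, as a careful person would: the job done as asked, in the order asked, and still so for the second after the job is handed in, while the arm keeps its last pose, push and grip.
It also fails if it takes over 54 s, if anything falls off the work surface, if the arm or the gripper's body presses on something with over 40 N, if the wrist force passes 120 N, or if a joint passes its speed limit or range.

ROBOT

A 6-joint arm with a two-finger parallel gripper is mounted at the origin on the work surface. World frame = base frame: x ahead of the robot, y to its left, z up, the work surface at z = 0. Lengths are in m, angles in rad, forces in N, time in s.
With the tool pointing down it reaches from about 0.375 to 0.925 m from the base axis. Payload 5.7 kg.
Tool frame: the origin (TCP) lies midway between the tips of the shut fingers; the grasp point (between the pads) lies robot.grasp_offset behind it (robot.grasp_offset is the distance from the TCP to the grasp point, in m); z points along the fingers, y is the line along which they close (so a half turn about z gives the same grasp; the last joint's range is limited). The gripper opens to 88 mm and grips with 3 to 60 N. Pads are 20 mm wide; open, the fingers measure 115 mm over their backs; the gripper's body (75 mm by 178 mm) begins 61 mm behind the grasp point.
Start: joints at [-0.115, 0.359, 1.51, -0, 1.272, -0.115], TCP at [0.6, -0, 0.223] pointing down, gripper open.
Joint ranges: [-2.97, 2.97], [-1.01, 2.36], [0.21, 2.38], [-0.96, 4.11], [0.2, 2.71], [-2.98, 2.98]. Speed limits (rad/s): [2.39, 2.39, 3.14, 3.14, 3.14, 3.14].

INTERFACE

Orientations are given as a unit quaternion [w, x, y, z].
In Python, from plant import telemetry, cams, ticket, robot gives the robot as it stands.
- The arm moves only by the tool carry_out, never from a script. Its arguments are lists of equal length, an entry for each row: "travel": the shift along the world's x, y, z each as a share of 0.1 m, from -1 to 1, a list of three; "yaw": the turn about the world's z as a share of 360 degrees, from -1 to 1; "claw": the opening, from -1 (shut) to 1 (fully open). A call has 1 to 8 rows; each row is the pose to reach, as a shift and turn from the pose commanded when the call began, turning the shorter way round; what a row does not reach only later rows make up. A row lasts 1/10 s, in which the tool goes at most 50 mm and 8.59 degrees, less where a joint would pass 70% of its speed; a pose out of reach is approached as far as the arm can. A call with a number of a shift or a turn outside -1 to 1 is refused whole. A call with a gripper value outside its range is refused whole. The fingers move at their own pace and stop on an object; "newtons" is the grip in N (left out, the last holds). Time passes only in rows, so rows that repeat a pose let the fingers close. It gives the time, the measured TCP pose, the force, the opening and the grip force at its end, in the units of the state.
- telemetry.get_obs(): the state, without advancing time (a new reading comes with each control period).
- cams.capture(name): name is "scene" or "side" or "wrist"; returns (picture, depth): 384x512x3 uint8, red, green, blue; 384x512 float32, m along the optical axis (not along the pixel's ray), 0 where there is no reading.
- cams.get_calibration(name): a dict with "K" (3x3 intrinsics, pixels), "k1" (the pictures are not rectified: a ray, as slopes to the right and down, at radius r is drawn at 1 + k1 r^2 times it, then the intrinsics apply), "R" (3x3) and "t" (3): a world point X has camera coordinates R X + t. Camera axes: x right, y down, z forward; pixel columns grow to the right and rows downward; lengths in m; the calibration is good to about 2 mm. A picture is of the moment at which its call begins: read the wrist's pose just before it. get_calibration takes no time and is no camera call; for the wrist camera it gives the pose at the moment of the call.
- ticket.close_job(): hands the job in; it is judged then, once.
The state is a dict: "time_s": time; "q": joint angles; "qd": joint speeds; "joint_efforts": joint torques, N m; "tool_pos": TCP position; "ee_rot": TCP orientation; "wrist_force": force on the tool from outside, world axes, zero at the start; "moment": the same for the moment, N m; "grip_width": opening from 0.0 (shut) to 1.0 (fully open); "gripper_force": force on a finger pad.
Only numpy, scipy, OpenCV 4.12 (cv2) and the standard library are available. Lean on these libraries where they do the work, as an engineer would, in place of code of your own. Each camera call takes 0.05 s, during which the arm holds its last target. There are 200 camera calls.

## Working session

There is one attempt and no reset: what is moved stays moved. The work goes in short steps, Python scripts to look and compute and a tool call to move; the robot and the scene stay as the last step left them, time stands still between calls to the robot, and variables do not carry over. Pictures are saved under pics/ and viewed, at most 10 in all, crops included, and the job is handed in when it is done.

Besides the shell and the picture viewer there is one more tool, called after "Call:" as a command line: name --pt "numbers of a row" for each row, then --argument value for the rest. carry_out: Moves the arm, as the interface text tells. Its arguments: {"type":"object","properties":{"travel":{"type":"array"},"yaw":{"type":"array"},"claw":{"type":"array"},"newtons":{"type":"number"}},"required":["travel","yaw","claw"]}

```bash
ls; mkdir -p pics
cat > h.py <<'E'
import numpy as np, cv2
from plant import telemetry, cams, ticket, robot
def grab(n):
    c=cams.get_calibration(n); p,d=cams.capture(n); np.savez('%s.npz'%n,p=p,d=d,**{k:np.array(v) for k,v in c.items()}); return p,d,c
def load(n): return dict(np.load('%s.npz'%n))
def rays(c,uv):
    uv=np.array(uv,float).reshape(-1,1,2)
    return cv2.undistortPoints(uv,np.array(c['K'],float),np.array([float(c['k1']),0,0,0])).reshape(-1,2)
def world(c,uv,z):  # z depth
    r=rays(c,uv); z=np.array(z).reshape(-1,1); X=np.hstack([r*z,z]); return (X-np.array(c['t']))@np.array(c['R'])
def atz(c,uv,h):
    r=rays(c,uv); R=np.array(c['R']); o=-R.T@np.array(c['t']); d=np.hstack([r,np.ones((len(r),1))])@R
    return o+d*((h-o[2])/d[:,2:3])
def cloud(c):
    d=c['d']; v,u=np.mgrid[:384,:512]; return world(c,np.stack([u.ravel(),v.ravel()],1),d.ravel()).reshape(384,512,3)
E
python3 - <<'E'
from h import *
for n in ['scene','side']:
    p,d,c=grab(n); cv2.imwrite(f'pics/{n}1.png',cv2.resize(p[:,:,::-1],(800,600),interpolation=cv2.INTER_CUBIC)); print(n,c['k1'],-np.array(c['R']).T@c['t'])
print(robot.grasp_offset,telemetry.get_obs())
E
```

```text
pics
scene -0.02052342654564525 [ 1.06029307 -0.6723232   1.03657764]
side 0.059998370651733426 [0.31859577 0.87942556 1.32094761]
0.0187 {'time_s': 0.1, 'q': array([-1.15090839e-01,  3.59440038e-01,  1.51129002e+00, -1.04089833e-05,
        1.27248209e+00, -1.15068504e-01]), 'qd': array([ 0.00090354, -0.00117972, -0.00265132,  0.00111695,  0.00055415,
       -0.00064826]), 'joint_efforts': array([-1.00573943e-03, -5.16363215e+01, -2.71407151e+01,  6.75204420e-02,
        2.75516213e-02, -3.27900011e-05]), 'tool_pos': array([5.99401724e-01, 6.31717076e-05, 2.21902445e-01]), 'ee_rot': array([-6.31444471e-04,  7.07113362e-01,  7.07099737e-01, -5.06938591e-04]), 'wrist_force': array([-0.24098549,  0.01370371,  0.04860254]), 'moment': array([ 0.08552222,  0.01707855, -0.00668681]), 'gripper_force': 0.0, 'grip_width': 0.9975711382319654}
```

View pics/scene1.png

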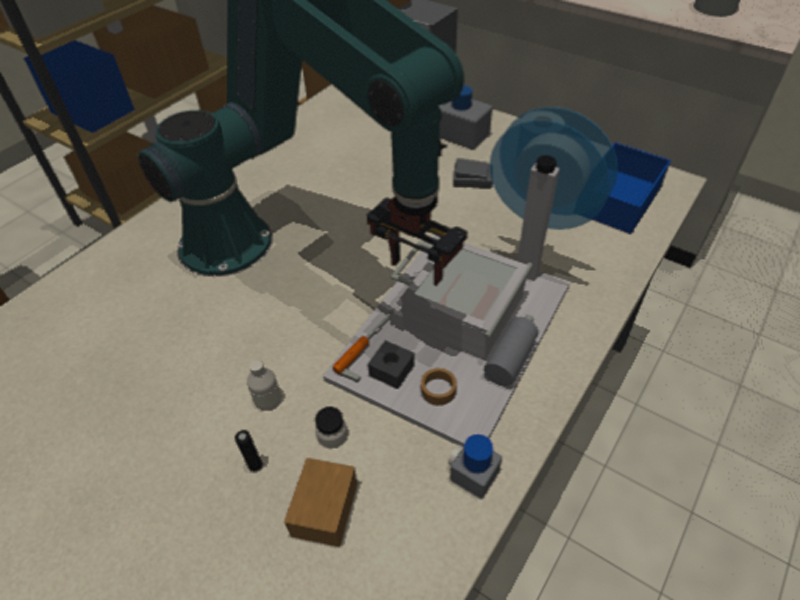

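View pics/side1.png

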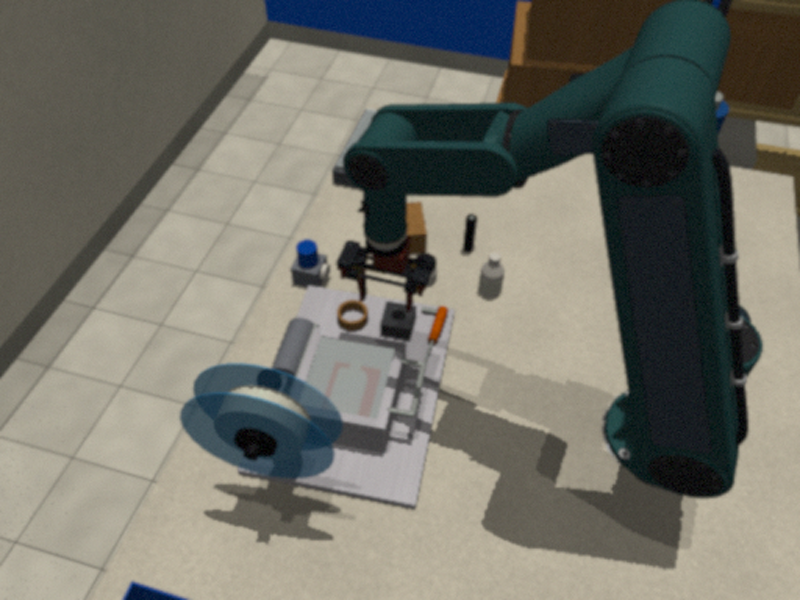

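Scene view: roller top at about (242,437) and foot (255,467), block bore (391,357), bar left of the guard around (395,290), all at 800-px scale. Next, an enlarged crop.

Run:
```python
from h import *
c=load('scene'); p=c['p'][155:325,140:365]
cv2.imwrite('pics/s2.png',cv2.resize(p[:,:,::-1],None,fx=3.5,fy=3.5,interpolation=cv2.INTER_CUBIC))
```

```text
(no output)
```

View pics/s2.png

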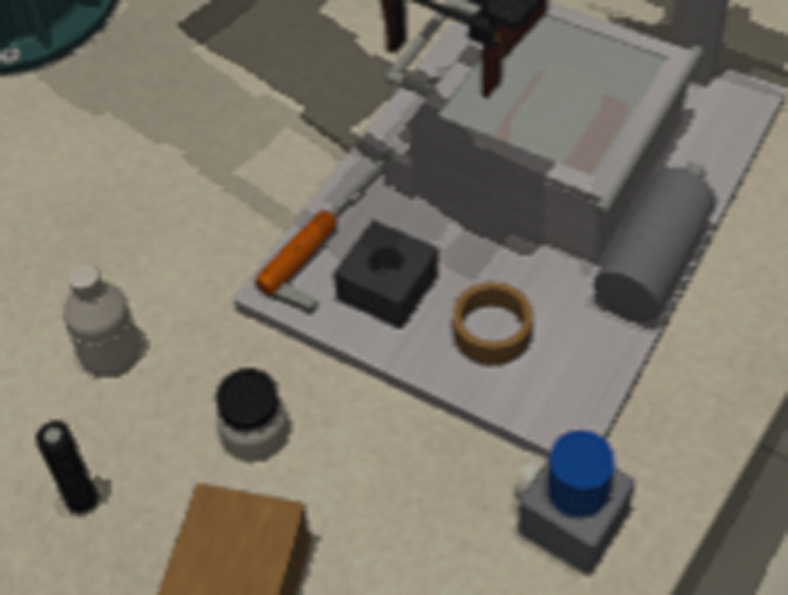

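Run:
```python
from h import *
c=load('scene'); np.set_printoptions(precision=4,suppress=True)
f=lambda x,h: atz(c,(np.array(x,float).reshape(-1,2)+.5)/3.5-.5+[140,155],h)
print('roller top',f([54,433],.11),'foot',f([82,506],0.0))
b=f([[337,268],[375,222],[438,260],[400,308]],.062);print('block',b,b.mean(0))
print('bore',f([387,261],.062)); print('plate',f([[236,302],[783,95],[725,72]],.02))
print('jar',f([248,398],.065),'bottle',f([85,277],.12),'core',f([493,310],.05))
# depth refinements
P=cloud(c); Z=P[...,2]; 
def sel(xy,r,z0,z1):
    m=(np.hypot(P[...,0]-xy[0],P[...,1]-xy[1])<r)&(Z>z0)&(Z<z1)&(c['d']>0); return P[m]
r=f([54,433],.11)[0]; q=sel(r,.03,.10,.125); print('roller cloud',len(q),q.mean(0))
k=b.mean(0); q=sel(k,.06,.055,.07); print('block cloud',len(q),cv2.minAreaRect((q[:,:2]*1000).astype(np.float32)),q[:,2].mean())
q=P[(Z>.012)&(Z<.026)&(P[...,0]>.4)&(P[...,0]<1.1)&(abs(P[...,1])<.4)&(c['d']>0)]; print('plate cloud',len(q),cv2.minAreaRect((q[:,:2]*1000).astype(np.float32)))
```

```text
roller top [[ 0.5076 -0.411   0.11  ]] foot [[ 0.5112 -0.4167  0.    ]]
block [[ 0.5727 -0.1339  0.062 ]
 [ 0.5704 -0.0722  0.062 ]
 [ 0.6435 -0.0763  0.062 ]
 [ 0.645  -0.1381  0.062 ]] [ 0.6079 -0.1051  0.062 ]
bore [[ 0.6057 -0.1026  0.062 ]]
plate [[ 0.4972 -0.1933  0.02  ]
 [ 0.8063  0.325   0.02  ]
 [ 0.7411  0.3226  0.02  ]]
jar [[ 0.5927 -0.2839  0.065 ]] bottle [[ 0.429  -0.2917  0.12  ]] core [[ 0.7098 -0.0877  0.05  ]]
roller cloud 91 [ 0.5111 -0.4142  0.1087]
block cloud 377 ((604.7247314453125, -102.0499267578125), (71.86146545410156, 72.11663818359375), 4.245301723480225) 0.06123797109886808
plate cloud 5809 ((669.660888671875, -26.32861328125), (736.1387329101562, 467.8890686035156), 87.6052017211914)
```

Call:
carry_out --pt "0 -0.4 0.3" --pt "0 -0.8 0.6" --pt "0 -1 0.6" --pt "0 -1 0.6" --yaw '[0,0,0,0]' --claw '[1,1,1,1]'

```text
time_s: 0.5
tool_pos: [0.6003, -0.1028, 0.2833]
ee_rot: [0.001, 0.708, 0.706, -0.0]
wrist_force: [-0.2, -0.3, -0.0]
grip_width: 1.002
gripper_force: 0.0
```

Run:
```python
from h import *
p,d,c=grab('wrist'); cv2.imwrite('pics/w1.png',cv2.resize(p[:,:,::-1],(800,600),interpolation=cv2.INTER_CUBIC))
o=telemetry.get_obs(); print(o['tool_pos'],o['wrist_force'],-np.array(c['R']).T@c['t'],c['R'])
c=load('scene'); print(atz(c,(np.array([[163,590],[195,487],[305,505]])+.5)/3.5-.5+[140,155],.07))
```

```text
[ 0.59967809 -0.10089253  0.2823592 ] [ 0.58227511  0.30360274 -0.34656187] [ 0.60051998 -0.02275163  0.44569742] [[ 9.99988314e-01 -4.63435319e-03  1.37618566e-03]
 [-4.83430677e-03 -9.57167297e-01  2.89495070e-01]
 [-2.43824905e-05 -2.89498340e-01 -9.57178516e-01]]
[[ 0.64694338 -0.44963998  0.07      ]
 [ 0.61146693 -0.37192794  0.07      ]
 [ 0.69322006 -0.33561728  0.07      ]]
```

View pics/w1.png

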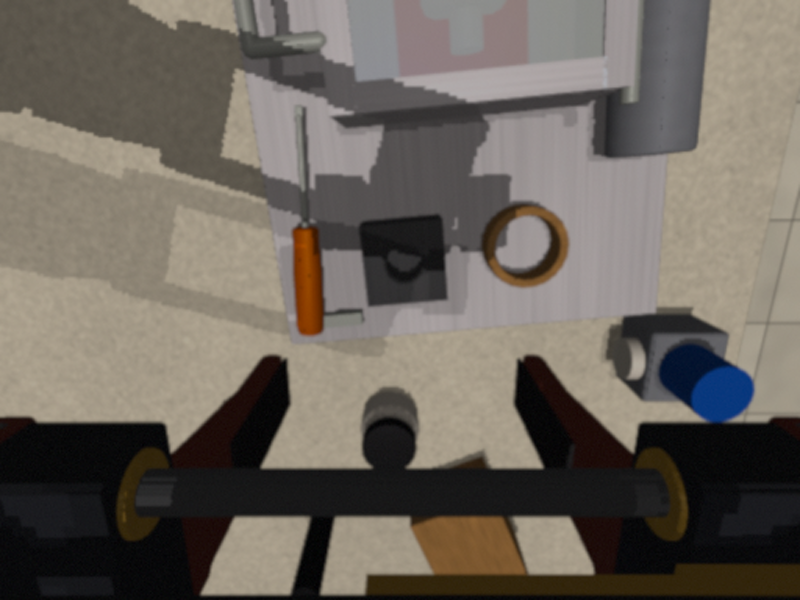

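Wrist view: block-top corners (360,223),(441,216),(448,297),(369,304), bore about (404,261), plate near edge (293,342)→(660,311), bar's -y end at (250,42).

Run:
```python
from h import *
np.set_printoptions(precision=4,suppress=True)
c=load('wrist'); f=lambda x,h: atz(c,(np.array(x,float).reshape(-1,2)+.5)*.64-.5,h)
b=f([[360,223],[441,216],[448,297],[369,304]],.062);print(b,b.mean(0),np.degrees(np.arctan2(*(b[1]-b[0])[1::-1])),np.degrees(np.arctan2(*(b[2]-b[3])[1::-1])))
print('bore',f([404,262],.062)); e=f([[293,342],[660,311]],.02);print('edge',e,np.degrees(np.arctan2(*(e[1]-e[0])[1::-1])))
print('bar end',f([255,46],.114))
P=cloud(c);Z=P[...,2];k=b.mean(0)
q=P[(np.hypot(P[...,0]-k[0],P[...,1]-k[1])<.06)&(Z>.055)&(Z<.07)];print(len(q),cv2.minAreaRect((q[:,:2]*1000).astype(np.float32)),q[:,2].mean())
q=P[(np.hypot(P[...,0]-k[0],P[...,1]-k[1])<.022)&(Z<.05)&(c['d']>0)];print('hole pts',len(q),q.mean(0))
# plate fit via edges
L=c['p']
```

```text
[[ 0.5662 -0.0663  0.062 ]
 [ 0.6333 -0.0609  0.062 ]
 [ 0.6408 -0.1304  0.062 ]
 [ 0.5719 -0.1364  0.062 ]] [ 0.6031 -0.0985  0.062 ] 4.604434412449058 4.982026306827559
bore [[ 0.6026 -0.0993  0.062 ]]
edge [[ 0.4922 -0.1879  0.02  ]
 [ 0.8519 -0.1574  0.02  ]] 4.843849919442027
bar end [[0.5068 0.0527 0.114 ]]
2365 ((601.974365234375, -100.1427001953125), (69.95614624023438, 70.43738555908203), 4.872859954833984) 0.062230534752466656
hole pts 370 [ 0.6019 -0.1041  0.0325]
```

Call:
carry_out --pt "-0.3 -0.5 0" --pt "-0.6 -1 0" --pt "-0.6 -1 0" --yaw '[0,0,0]' --claw '[1,1,1]'

```text
time_s: 0.85
tool_pos: [0.5375, -0.2011, 0.2815]
ee_rot: [-0.001, 0.707, 0.707, -0.001]
wrist_force: [0.9, 1.1, 0.2]
grip_width: 0.997
gripper_force: 0.0
```

Call:
carry_out --pt "-0.15 -0.5 0" --pt "-0.3 -1 0" --pt "-0.3 -1 0" --pt "-0.3 -1 0" --yaw '[0,0,0,0]' --claw '[1,1,1,1]'

```text
time_s: 1.25
tool_pos: [0.5098, -0.2996, 0.2817]
ee_rot: [-0.001, 0.708, 0.706, 0.0]
wrist_force: [0.3, 0.2, -0.4]
grip_width: 0.998
gripper_force: 0.0
```

Run:
```python
from h import *
p,d,c=grab('wrist'); cv2.imwrite('pics/w2.png',cv2.resize(p[:,:,::-1],(800,600),interpolation=cv2.INTER_CUBIC))
print(telemetry.get_obs()['tool_pos'])
```

```text
[ 0.51006485 -0.29857103  0.28182421]
```

View pics/w2.png

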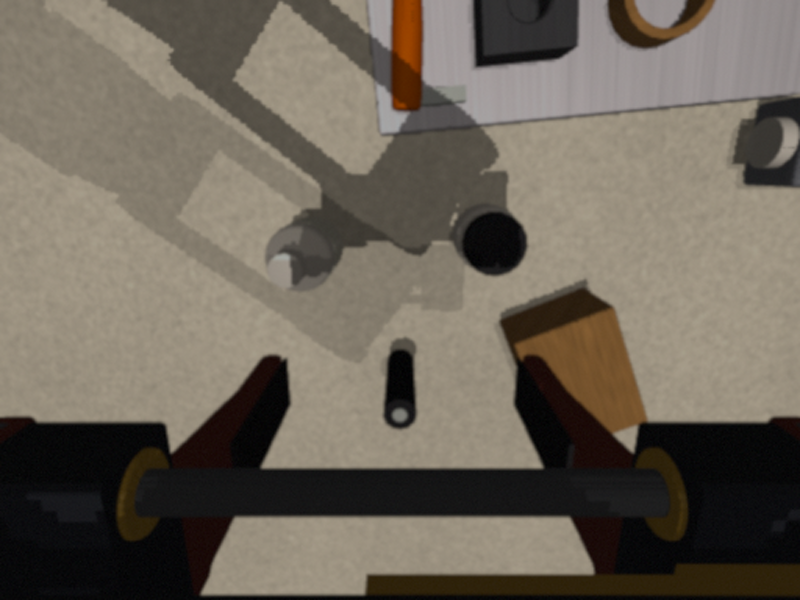

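Wrist view 2: roller's steel disc at (400,414), foot around (402,352); carton's nearest corner (502,322)/(515,345); jar at (494,243), bottle at (300,260).

Run:
```python
from h import *
np.set_printoptions(precision=4,suppress=True)
c=load('wrist'); f=lambda x,h: atz(c,(np.array(x,float).reshape(-1,2)+.5)*.64-.5,h)
print('roller',f([400,414],.11),'carton',f([[515,345],[612,308]],.07),f([502,322],0),'jar',f([494,243],.065))
P=cloud(c);Z=P[...,2];k=f([400,414],.11)[0]
q=P[(np.hypot(P[...,0]-k[0],P[...,1]-k[1])<.03)&(Z>.1)&(Z<.12)];print(len(q),cv2.minEnclosingCircle((q[:,:2]*1000).astype(np.float32)),q.mean(0))
```

```text
roller [[ 0.5078 -0.4121  0.11  ]] carton [[ 0.6084 -0.3675  0.07  ]
 [ 0.6888 -0.334   0.07  ]] [[ 0.6118 -0.3699  0.    ]] jar [[ 0.5862 -0.2788  0.065 ]]
402 ((506.8745422363281, -410.72271728515625), 14.28136920928955) [ 0.5068 -0.4086  0.1098]
```

Call:
carry_out --pt "-0.03 -0.5 -0.4" --pt "-0.03 -1 -0.8" --pt "-0.03 -1 -1" --pt "-0.03 -1 -1" --yaw '[0,0,0,0]' --claw '[1,1,1,1]'

```text
time_s: 1.7
tool_pos: [0.5053, -0.3978, 0.1769]
ee_rot: [-0.005, 0.707, 0.707, -0.0]
wrist_force: [-0.5, 0.9, 1.1]
grip_width: 0.995
gripper_force: 0.0
```

Call:
carry_out --pt "0 -0.115 -0.2" --pt "0 -0.115 -0.5" --pt "0 -0.115 -0.8" --pt "0 -0.115 -1" --pt "0 -0.115 -1" --pt "0 -0.115 -1" --yaw '[0,0,0,0,0,0]' --claw '[1,1,1,1,1,1]'

```text
time_s: 2.3
tool_pos: [0.5082, -0.4099, 0.0838]
ee_rot: [0.0, 0.706, 0.708, 0.0]
wrist_force: [0.3, -0.0, 0.1]
grip_width: 0.999
gripper_force: 0.0
```

Call:
carry_out --pt "0 0 -0.17" --pt "0 0 -0.17" --pt "0 0 -0.17" --pt "0 0 -0.17" --pt "0 0 -0.17" --pt "0 0 -0.17" --pt "0 0 -0.17" --pt "0 0 -0.17" --yaw '[0,0,0,0,0,0,0,0]' --claw '[1,1,0,-0.2,-0.3,-0.4,-0.6,-1]' --newtons 25

```text
time_s: 3.1
tool_pos: [0.507, -0.4116, 0.0657]
ee_rot: [-0.0, 0.707, 0.707, -0.0]
wrist_force: [-0.2, -0.1, 0.9]
grip_width: 0.495
gripper_force: 0.0
```

Call:
carry_out --pt "0 0 0" --pt "0 0 0" --pt "0 0 0" --pt "0 0 0" --yaw '[0,0,0,0]' --claw '[-1,-1,-1,-1]' --newtons 25

```text
time_s: 3.5
tool_pos: [0.5069, -0.4115, 0.0656]
ee_rot: [-0.0, 0.707, 0.707, -0.0]
wrist_force: [-0.0, -0.4, -0.2]
grip_width: 0.318
gripper_force: 25.0
```

Call:
carry_out --pt "0 0 0.2" --pt "0 0 0.6" --pt "0 0 1" --pt "0 0 1" --yaw '[0,0,0,0]' --claw '[-1,-1,-1,-1]'

```text
time_s: 3.9
tool_pos: [0.5099, -0.4143, 0.1716]
ee_rot: [0.005, 0.707, 0.707, -0.0]
wrist_force: [1.1, -1.3, -1.6]
grip_width: 0.315
gripper_force: 25.0
```

Call:
carry_out --pt "0.1 0.3 0.14" --pt "0.2 0.7 0.14" --pt "0.3 1 0.14" --pt "0.3 1 0.14" --yaw '[0,0,0,0]' --claw '[-1,-1,-1,-1]'

```text
time_s: 4.3
tool_pos: [0.5369, -0.3071, 0.1785]
ee_rot: [-0.002, 0.706, 0.708, 0.001]
wrist_force: [-0.1, -0.6, -0.9]
grip_width: 0.315
gripper_force: 25.0
```

Call:
carry_out --pt "0.1 0.35 0" --pt "0.3 0.7 0" --pt "0.4 1 0" --pt "0.4 1 0" --yaw '[0,0,0,0]' --claw '[-1,-1,-1,-1]'

```text
time_s: 4.7
tool_pos: [0.5773, -0.2082, 0.1786]
ee_rot: [-0.001, 0.706, 0.708, 0.0]
wrist_force: [-0.3, -0.4, -2.8]
grip_width: 0.314
gripper_force: 25.0
```

Call:
carry_out --pt "0.1 0.35 0" --pt "0.2 0.7 0" --pt "0.25 1 0" --pt "0.25 1 0" --pt "0.25 1 0" --pt "0.25 1 0" --yaw '[0,0,0,0,0,0]' --claw '[-1,-1,-1,-1,-1,-1]'

```text
time_s: 5.3
tool_pos: [0.6016, -0.1131, 0.1792]
ee_rot: [-0.0, 0.707, 0.707, -0.0]
wrist_force: [0.3, 0.4, -1.9]
grip_width: 0.315
gripper_force: 25.0
```

Run:
```python
from h import *
p,d,c=grab('wrist'); cv2.imwrite('pics/w3.png',cv2.resize(p[:,:,::-1],(800,600),interpolation=cv2.INTER_CUBIC))
o=telemetry.get_obs(); print(o['tool_pos'],o['wrist_force'],o['ee_rot'],o['grip_width'])
```

```text
[ 0.60166435 -0.11311024  0.17931961] [ 0.50646869  0.05171757 -1.81902148] [-1.39280438e-05  7.07573748e-01  7.06639405e-01 -3.78182971e-04] 0.31210611325946
```

View pics/w3.png

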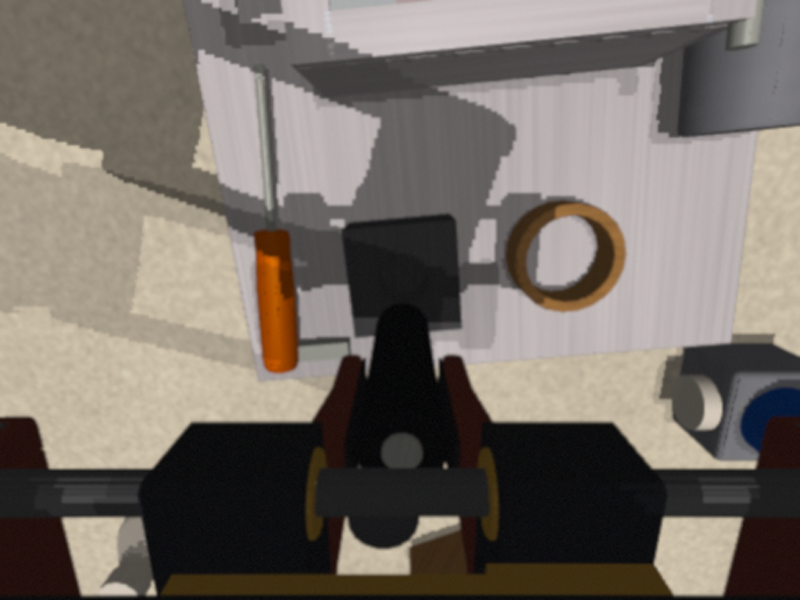

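Roller held upright: disc centre (402,453), foot's +y edge (404,307); block corners (344,225),(453,216),(462,330),(355,336).

Run:
```python
from h import *
np.set_printoptions(precision=4,suppress=True)
c=load('wrist'); f=lambda x,h: atz(c,(np.array(x,float).reshape(-1,2)+.5)*.64-.5,h)
P=cloud(c);Z=P[...,2]
q=P[(np.hypot(P[...,0]-.602,P[...,1]+.113)<.03)&(Z>.21)&(Z<.24)&(c['d']>0)];print(len(q),q.mean(0) if len(q) else'')
print('top',f([402,453],.2235),'foot edge',f([404,307],.1135),'sides',f([[381,320],[427,320]],.1135))
b=f([[344,225],[453,216],[462,330],[355,336]],.062);print(b,b.mean(0))
q=P[(np.hypot(P[...,0]-.602,P[...,1]+.100)<.06)&(Z>.057)&(Z<.067)&(c['d']>0)];print(len(q),cv2.minAreaRect((q[:,:2]*1000).astype(np.float32)))
q=q[(q[:,1]>-.09)];print(q.max(0),q.min(0))
q=P[(np.hypot(P[...,0]-.602,P[...,1]+.113)<.02)&(Z>.115)&(Z<.14)&(c['d']>0)];print('low roller',len(q),q.mean(0),q[:,1].max())
```

```text
4592 [ 0.6015 -0.1055  0.2241]
top [[ 0.6018 -0.1145  0.2235]] foot edge [[ 0.6028 -0.1023  0.1135]] sides [[ 0.5907 -0.1094  0.1135]
 [ 0.6149 -0.1094  0.1135]]
[[ 0.5667 -0.0659  0.062 ]
 [ 0.6326 -0.0607  0.062 ]
 [ 0.6406 -0.1335  0.062 ]
 [ 0.5711 -0.1375  0.062 ]] [ 0.6027 -0.0994  0.062 ]
3766 ((602.0925903320312, -100.15554809570312), (70.03642272949219, 70.50233459472656), 4.989947319030762)
[ 0.6356 -0.0624  0.0649] [ 0.5645 -0.09    0.0571]
low roller 305 [ 0.6014 -0.1015  0.1284] -0.09886181526282622
```

Call:
carry_out --pt "0 0.14 0" --pt "0 0.14 0" --pt "0 0.14 -0.15" --pt "0 0.14 -0.3" --pt "0 0.14 -0.42" --pt "0 0.14 -0.42" --pt "0 0.14 -0.42" --pt "0 0.14 -0.42" --yaw '[0,0,0,0,0,0,0,0]' --claw '[-1,-1,-1,-1,-1,-1,-1,-1]'

```text
time_s: 6.15
tool_pos: [0.6026, -0.0977, 0.1383]
ee_rot: [0.001, 0.707, 0.707, 0.0]
wrist_force: [-0.5, -1.2, -0.9]
grip_width: 0.316
gripper_force: 25.0
```

Run:
```python
from h import *
np.set_printoptions(precision=4,suppress=True)
o=telemetry.get_obs(); print(o['tool_pos'],o['wrist_force'],o['moment'])
for n in ['wrist','scene']:
    p,d,c=grab(n); print(n); P=cloud(load(n));Z=P[...,2];r=np.hypot(P[...,0]-.602,P[...,1]+.1)
    for a,b in [(.075,.09),(.09,.105),(.16,.19)]:
        q=P[(r<.022)&(Z>a)&(Z<b)&(d>0)]
        if len(q)>10:
            s=__import__('scipy.optimize').optimize.least_squares(lambda v:np.hypot(q[:,0]-v[0],q[:,1]-v[1])-.014,[.602,-.1],loss='soft_l1',f_scale=.001); print(a,len(q),s.x)
p=load('scene')['p'][205:265,220:300]; cv2.imwrite('pics/s4.png',cv2.resize(p[:,:,::-1],None,fx=8,fy=8,interpolation=cv2.INTER_CUBIC))
```

```text
[ 0.6026 -0.0977  0.1383] [-0.4563 -1.2131 -0.9036] [ 0.02   -0.016   0.0043]
wrist
0.075 172 [ 0.6025 -0.0978]
0.09 215 [ 0.6024 -0.0978]
0.16 3733 [ 0.6022 -0.0981]
scene
0.075 23 [ 0.6043 -0.0986]
0.09 24 [ 0.6049 -0.0983]
0.16 73 [ 0.6019 -0.0987]
```

View pics/s4.png

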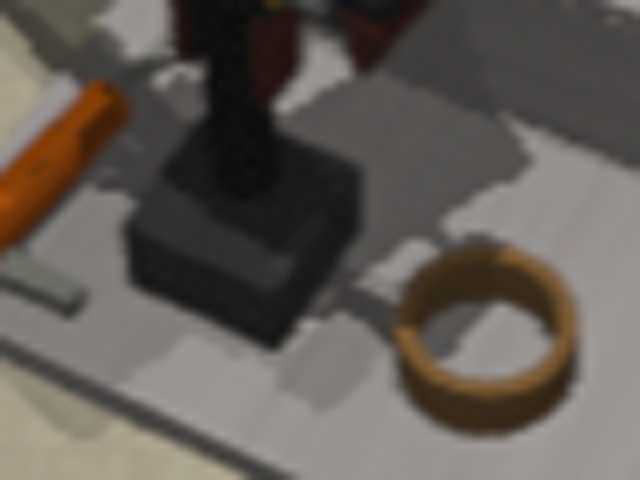

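Roller foot sits above the block's mouth at (240,190); 2 mm too far in +y. Correct and start the insertion.

Call:
carry_out --pt "0 -0.02 0" --pt "0 -0.02 0" --pt "0 -0.02 -0.05" --pt "0 -0.02 -0.1" --pt "0 -0.02 -0.15" --pt "0 -0.02 -0.2" --pt "0 -0.02 -0.2" --yaw '[0,0,0,0,0,0,0]' --claw '[-1,-1,-1,-1,-1,-1,-1]'

```text
time_s: 6.95
tool_pos: [0.6013, -0.0993, 0.1165]
ee_rot: [-0.001, 0.707, 0.707, -0.0]
wrist_force: [-0.7, 0.8, -0.4]
grip_width: 0.317
gripper_force: 25.0
```

Call:
carry_out --pt "0 0 -0.05" --pt "0 0 -0.1" --pt "0 0 -0.15" --pt "0 0 -0.18" --pt "0 0 -0.18" --yaw '[0,0,0,0,0]' --claw '[-1,-1,-1,-1,-1]'

```text
time_s: 7.45
tool_pos: [0.6015, -0.0994, 0.099]
ee_rot: [-0.001, 0.707, 0.707, -0.0]
wrist_force: [-0.2, -0.6, -1.1]
grip_width: 0.319
gripper_force: 25.0
```

Call:
carry_out --pt "0 0 -0.01" --pt "0 0 -0.02" --pt "0 0 -0.03" --pt "0 0 -0.03" --yaw '[0,0,0,0]' --claw '[-1,-1,-1,-1]'

```text
time_s: 7.85
tool_pos: [0.6019, -0.0995, 0.0966]
ee_rot: [-0.0, 0.707, 0.707, -0.0]
wrist_force: [-0.5, 0.7, -1.8]
grip_width: 0.312
gripper_force: 25.0
```

Call:
carry_out --pt "0 0 -0.01" --pt "0 0 -0.015" --pt "0 0 -0.015" --yaw '[0,0,0]' --claw '[-1,-1,-1]'

```text
time_s: 8.15
tool_pos: [0.6021, -0.0995, 0.0955]
ee_rot: [0.0, 0.707, 0.707, 0.0]
wrist_force: [-0.5, 0.2, 3.2]
grip_width: 0.316
gripper_force: 25.0
```

Contact with the bore floor felt at the expected height (foot at z ≈ 0.030). Release and rise.

Call:
carry_out --pt "0 0 0" --pt "0 0 0" --pt "0 0 0" --pt "0 0 0" --pt "0 0 0" --pt "0 0 0" --pt "0 0 0" --yaw '[0,0,0,0,0,0,0]' --claw '[-0.2,0,0.1,0.1,0.1,0.1,0.1]'

```text
time_s: 8.85
tool_pos: [0.602, -0.0995, 0.0951]
ee_rot: [-0.0, 0.707, 0.707, -0.0]
wrist_force: [0.6, -0.6, 0.4]
grip_width: 0.548
gripper_force: 0.0
```

Call:
carry_out --pt "0 0 0.2" --pt "0 0 0.5" --pt "0 0 0.8" --pt "0 0 1" --pt "0 0 1" --pt "0 0 1" --yaw '[0,0,0,0,0,0]' --claw '[0.1,0.1,0.1,0.1,0.1,0.1]'

```text
time_s: 9.45
tool_pos: [0.6019, -0.0995, 0.195]
ee_rot: [0.0, 0.707, 0.707, 0.0]
wrist_force: [0.4, 0.7, 0.2]
grip_width: 0.55
gripper_force: 0.0
```

Call:
carry_out --pt "-0.4 0.4 0.4" --pt "-0.8 0.8 0.4" --pt "-1 1 0.4" --pt "-1 1 0.4" --pt "-1 1 0.4" --yaw '[0.0135,0.0135,0.0135,0.0135,0.0135]' --claw '[0.1,0.1,0.1,0.1,0.1]'

```text
time_s: 9.95
tool_pos: [0.5007, 0.0012, 0.2341]
ee_rot: [-0.001, 0.676, 0.737, -0.001]
wrist_force: [0.8, -0.3, -0.2]
grip_width: 0.552
gripper_force: 0.0
```

Run:
```python
from h import *
np.set_printoptions(precision=4,suppress=True)
o=telemetry.get_obs(); print(o['tool_pos'],o['wrist_force'],o['ee_rot'],o['grip_width'])
for n in ['wrist','scene','side']:
    p,d,c=grab(n); P=cloud(load(n));Z=P[...,2];r=np.hypot(P[...,0]-.602,P[...,1]+.1)
    q=P[(r<.03)&(Z>.09)&(Z<.16)&(d>0)]; t=q[q[:,2]>np.percentile(q[:,2],90)-.004] if len(q) else q
    print(n,len(q),np.median(t,0) if len(q) else'', np.percentile(q[:,2],[50,95,99]) if len(q) else '')
p=load('wrist')['p'];cv2.imwrite('pics/w5.png',cv2.resize(p[:,:,::-1],(800,600),interpolation=cv2.INTER_CUBIC))
```

```text
[0.5007 0.0012 0.2341] [ 0.8436 -0.3211 -0.1569] [-0.0006  0.6759  0.737  -0.0006] 0.551701640724278
wrist 53 [ 0.6034 -0.0867  0.1026] [0.0961 0.1058 0.1081]
scene 144 [ 0.6047 -0.1031  0.1396] [0.1276 0.1418 0.1424]
side 107 [ 0.5987 -0.0979  0.1401] [0.1269 0.1425 0.1449]
```

View pics/w5.png

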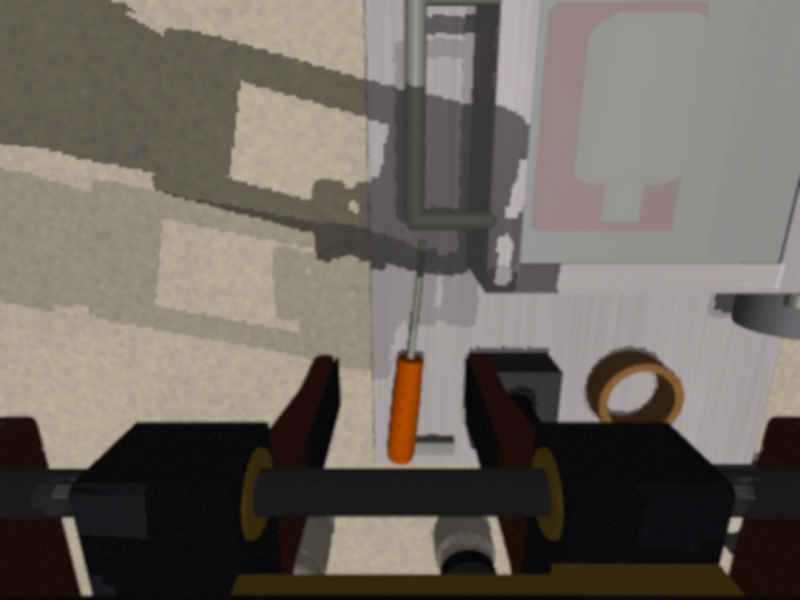

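Roller top at z 0.140: home. Bar axis runs col ≈415 from its −y corner (415,218) up to the other corner near (415,0).

Run:
```python
from h import *
np.set_printoptions(precision=4,suppress=True)
c=load('wrist'); f=lambda x,h: atz(c,(np.array(x,float).reshape(-1,2)+.5)*.64-.5,h)
print(f([[414.5,218],[415,100],[415.5,3]],.114))
P=cloud(c);Z=P[...,2]
q=P[(Z>.105)&(Z<.124)&(abs(P[...,0]-.503)<.02)&(P[...,1]>.065)&(P[...,1]<.16)&(c['d']>0)];print(len(q),q.mean(0),q[:,2].max(),np.polyfit(q[:,1],q[:,0],1))
for n in ['side','scene']:
    s=load(n);P=cloud(s);q=P[(P[...,2]>.14)&(P[...,2]<.38)&(P[...,1]>.14)&(P[...,1]<.4)&(P[...,0]>.45)&(P[...,0]<.85)&(s['d']>0)]
    print(n,len(q),np.percentile(q,[1,10,50,90,99],axis=0))
```

```text
[[0.504  0.0526 0.114 ]
 [0.4981 0.1184 0.114 ]
 [0.4939 0.1659 0.114 ]]
1541 [0.498  0.1152 0.1184] 0.12221504453090805 [-0.0859  0.5079]
side 4838 [[0.5776 0.3202 0.1623]
 [0.6006 0.3251 0.2076]
 [0.6823 0.3811 0.3121]
 [0.79   0.3939 0.3642]
 [0.8209 0.3984 0.3784]]
scene 4409 [[0.587  0.2849 0.1528]
 [0.6191 0.2896 0.1962]
 [0.7246 0.3285 0.2943]
 [0.8037 0.3713 0.3643]
 [0.8271 0.3955 0.3788]]
```

Call:
carry_out --pt "0 0.4 0" --pt "0 0.8 0" --pt "-0.02 1 0" --pt "-0.02 1 0" --pt "-0.02 1 0" --yaw '[0,0,0,0,0]' --claw '[-0.15,-0.15,-0.15,-0.15,-0.15]'

```text
time_s: 10.6
tool_pos: [0.5007, 0.0998, 0.2346]
ee_rot: [0.0, 0.676, 0.737, -0.0]
wrist_force: [1.0, 0.6, -0.1]
grip_width: 0.423
gripper_force: 0.0
```

Call:
carry_out --pt "0 0.11 0" --pt "0 0.11 -0.2" --pt "0 0.11 -0.4" --pt "0 0.11 -0.6" --pt "0 0.11 -0.8" --pt "0 0.11 -0.8" --pt "0 0.11 -0.8" --yaw '[0,0,0,0,0,0,0]' --claw '[-0.15,-0.15,-0.15,-0.15,-0.15,-0.15,-0.15]'

```text
time_s: 11.3
tool_pos: [0.5002, 0.1111, 0.1552]
ee_rot: [-0.0, 0.677, 0.736, -0.0]
wrist_force: [0.1, -0.5, 0.5]
grip_width: 0.424
gripper_force: 0.0
```

Run:
```python
from h import *
np.set_printoptions(precision=4,suppress=True)
o=telemetry.get_obs(); print(o['tool_pos'],o['wrist_force'],o['ee_rot'],o['grip_width'])
p,d,c=grab('wrist'); c=load('wrist');P=cloud(c);Z=P[...,2]
q=P[(Z>.105)&(Z<.124)&(abs(P[...,0]-.503)<.02)&(P[...,1]>.065)&(P[...,1]<.16)&(c['d']>0)];print(len(q),q.mean(0),q[:,2].max(),np.polyfit(q[:,1],q[:,0],1))
```

```text
[0.5002 0.1111 0.1552] [ 0.1426 -0.5088  0.502 ] [-0.0003  0.6769  0.7361 -0.0003] 0.42416013361759863
2004 [0.4979 0.1153 0.1183] 0.121341677525571 [-0.0857  0.5078]
```

Call:
carry_out --pt "-0.02 0 -0.15" --pt "-0.02 0 -0.3" --pt "-0.02 0 -0.45" --pt "-0.02 0 -0.6" --pt "-0.02 0 -0.6" --pt "-0.02 0 -0.6" --pt "-0.02 0 -0.6" --pt "-0.02 0 -0.6" --yaw '[0,0,0,0,0,0,0,0]' --claw '[-0.15,-0.15,-0.15,-0.15,-0.15,-0.15,-0.3,-0.5]'

```text
time_s: 12.15
tool_pos: [0.4989, 0.1115, 0.0962]
ee_rot: [0.001, 0.677, 0.736, 0.001]
wrist_force: [-0.0, 0.8, -0.5]
grip_width: 0.297
gripper_force: 0.0
```

Call:
carry_out --pt "0 0 0" --pt "0 0 0" --pt "0 0 0" --pt "0 0 0" --pt "0 0 0" --pt "0 0 0" --pt "0 0 0" --yaw '[0,0,0,0,0,0,0]' --claw '[-0.6,-0.7,-0.8,-1,-1,-1,-1]' --newtons 20

```text
time_s: 12.85
tool_pos: [0.4984, 0.1116, 0.0952]
ee_rot: [0.0, 0.676, 0.736, 0.0]
wrist_force: [1.0, 1.0, 1.0]
grip_width: 0.129
gripper_force: 20.0
```

Run:
```python
from h import *
np.set_printoptions(precision=4,suppress=True)
o=telemetry.get_obs(); print(o['tool_pos'],o['wrist_force'],o['grip_width'])
u=np.array([.9964,.0845])
for t in np.radians([7.5,15,22.5,30,37.5,45]):
    a=.245*(1-np.cos(t)); print(np.degrees(t),u*a,.245*np.sin(t))
```

```text
[0.4984 0.1116 0.0952] [0.9517 1.0244 1.041 ] 0.12889165350017248
7.499999999999999 [0.0021 0.0002] 0.03197891709391264
14.999999999999998 [0.0083 0.0007] 0.06341066605011758
22.5 [0.0186 0.0016] 0.09375744092944699
29.999999999999996 [0.0327 0.0028] 0.12249999999999998
37.5 [0.0504 0.0043] 0.14914655010713657
45.0 [0.0715 0.0061] 0.1732411613907041
```

Call:
carry_out --pt "0.003 0 0.12" --pt "0.012 0.001 0.239" --pt "0.026 0.002 0.358" --pt "0.047 0.004 0.478" --pt "0.074 0.006 0.597" --pt "0.106 0.009 0.712" --pt "0.143 0.012 0.826" --pt "0.186 0.016 0.938" --yaw '[0,0,0,0,0,0,0,0]' --claw '[-1,-1,-1,-1,-1,-1,-1,-1]'

```text
time_s: 13.65
tool_pos: [0.5161, 0.113, 0.1897]
ee_rot: [-0.0, 0.677, 0.736, -0.001]
wrist_force: [1.3, 0.0, -4.3]
grip_width: 0.132
gripper_force: 20.0
```

Call:
carry_out --pt "0 0 0" --pt "0 0 0" --yaw '[0,0]' --claw '[-1,-1]'

```text
time_s: 13.85
tool_pos: [0.5157, 0.113, 0.1887]
ee_rot: [-0.001, 0.676, 0.736, -0.001]
wrist_force: [-1.6, -0.7, -2.1]
grip_width: 0.128
gripper_force: 20.0
```

Call:
carry_out --pt "0.049 0.004 0.109" --pt "0.103 0.009 0.216" --pt "0.162 0.014 0.32" --pt "0.227 0.019 0.423" --pt "0.297 0.025 0.523" --pt "0.371 0.031 0.617" --pt "0.449 0.038 0.708" --pt "0.532 0.045 0.794" --yaw '[0,0,0,0,0,0,0,0]' --claw '[-1,-1,-1,-1,-1,-1,-1,-1]'

```text
time_s: 14.65
tool_pos: [0.5661, 0.1175, 0.2696]
ee_rot: [-0.003, 0.676, 0.737, -0.003]
wrist_force: [-13.7, -0.8, 8.8]
grip_width: 0.13
gripper_force: 20.0
```

Call:
carry_out --pt "0 0 0" --pt "0 0 0" --pt "0 0 0" --pt "0 0 0" --pt "0 0 0" --yaw '[0,0,0,0,0]' --claw '[-1,-1,-1,-1,-1]'

```text
time_s: 15.15
tool_pos: [0.5665, 0.1174, 0.2698]
ee_rot: [-0.002, 0.676, 0.737, -0.002]
wrist_force: [-12.2, -2.2, 9.7]
grip_width: 0.133
gripper_force: 20.0
```

Run:
```python
from h import *
np.set_printoptions(precision=4,suppress=True)
o=telemetry.get_obs(); print(o['tool_pos'],o['wrist_force'],o['qd'],o['grip_width'])
s=o['tool_pos'][2]+.0187-.114; print('angle by z',np.degrees(np.arcsin(s/.245)))
for n in ['scene','side']: p,d,c=grab(n); 
p=np.hstack([load(n)['p'][110:290,a:a+190] for n,a in (('scene',180),('side',150))])
cv2.imwrite('pics/f.png',cv2.resize(p[:,:,::-1],(798,378),interpolation=cv2.INTER_CUBIC))
u=np.array([.9964,.0845]);v=np.array([-.0845,.9964]);C=np.array([.6504,.0764])
for n in ['scene','side']:
    s=load(n);P=cloud(s);q=P[s['d']>0];L=(q[:,:2]-C);x=L@u;y=L@v;z=q[:,2]
    m=(y>-.05)&(y<.15)&(x>-.03)&(x<.09)&(z>.125)&(z<.28)&(abs(z-.114-(.1-x))<.02)
    print(n,m.sum(),np.degrees(np.arctan(-np.polyfit(x[m],z[m],1)[0])) if m.sum()>9 else '', np.median(np.degrees(np.arctan2(z[m]-.114,.1-x[m]))))
    r=np.hypot(q[:,0]-.602,q[:,1]+.1);k=q[(r<.03)&(z>.1)&(z<.16)];print('roller',len(k),np.percentile(k[:,2],95) if len(k) else '')
```

```text
[0.5665 0.1174 0.2698] [-12.1676  -2.1708   9.6594] [-0.0013  0.0007  0.0005 -0.0008  0.0008 -0.0005] 0.13263592212133035
angle by z 45.413555341947166
scene 2244 43.75634536086608 44.408606433366764
roller 123 0.14199596141018295
side 1308 43.61191866424606 42.37601480973703
roller 0
```

View pics/f.png

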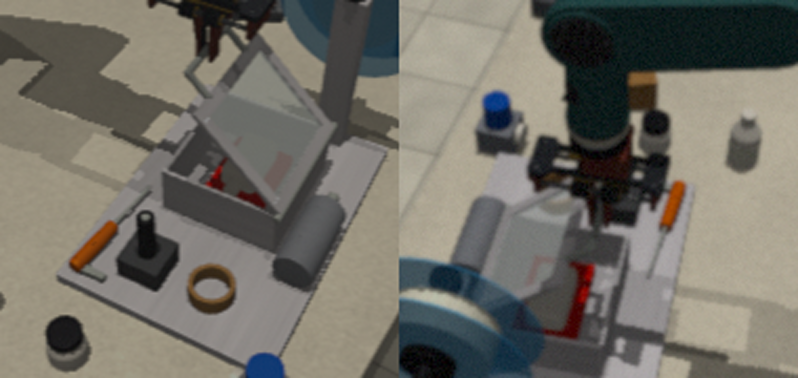

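View: guard raised near 45°, fingers still on the bar, roller upright in the block, bystanders in place. There is a ~15 N radial load; relieve it outward, then measure the angle more carefully.

Call:
carry_out --pt "-0.02 0 0.01" --pt "-0.03 0 0.02" --pt "-0.03 0 0.02" --pt "-0.03 0 0.02" --pt "-0.03 0 0.02" --yaw '[0,0,0,0,0]' --claw '[-1,-1,-1,-1,-1]'

```text
time_s: 15.75
tool_pos: [0.5668, 0.1175, 0.2703]
ee_rot: [-0.0, 0.677, 0.736, -0.0]
wrist_force: [-0.5, -0.5, -2.3]
grip_width: 0.13
gripper_force: 20.0
```

```bash
cat > m.py <<'E'
from h import *
np.set_printoptions(precision=4,suppress=True)
o=telemetry.get_obs(); print(o['tool_pos'],o['wrist_force'],o['grip_width'])
u=np.array([.9964,.0845]);v=np.array([-.0845,.9964]);C=np.array([.6504,.0764])
rng=np.random.default_rng(0)
for n in ['scene','side','wrist']:
    grab(n);s=load(n);P=cloud(s);q=P[s['d']>0];L=(q[:,:2]-C);A=np.c_[L@u,L@v,q[:,2]]
    x,y,z=A.T;m=(y>-.05)&(y<.15)&(x>-.06)&(x<.11)&(z>.115)&(z<.29)&(abs(z-.114-(.1-x))<.05);A=A[m]
    if len(A)<50: print(n,len(A)); continue
    best=None
    for _ in range(400):
        a=A[rng.choice(len(A),3,False)];N=np.cross(a[1]-a[0],a[2]-a[0]);l=np.linalg.norm(N)
        if l<1e-6: continue
        i=abs((A-a[0])@(N/l))<.003
        if best is None or i.sum()>best.sum(): best=i
    B=A[best];N=np.linalg.svd(B-B.mean(0),full_matrices=False)[2][2];N*=np.sign(N[2])
    print(n,len(A),best.sum(),'N',N,'angle',np.degrees(np.arctan2(N[0],N[2])),'mean',B.mean(0),'dist to hinge',(np.array([.1,.05,.114])-B.mean(0))@N)
E
python3 m.py
```

```text
[0.5668 0.1175 0.2703] [-0.4916 -0.5185 -2.3283] 0.12966855160184884
scene 2818 2483 N [0.694  0.0019 0.72  ] angle 43.94408733371989 mean [0.0261 0.0453 0.187 ] dist to hinge -0.0013117802716408869
side 1685 1542 N [ 0.6941 -0.0002  0.7198] angle 43.958100093486564 mean [0.0165 0.0489 0.1911] dist to hinge 0.002444362969560645
wrist 23700 22696 N [ 0.6932 -0.0031  0.7207] angle 43.88507950571164 mean [0.0108 0.0761 0.201 ] dist to hinge -0.0007768489593264139
```

Load is gone and all three cameras agree on 43.9°; add 1.1° along the arc.

Call:
carry_out --pt "0.015 0.001 0.015" --pt "0.033 0.003 0.033" --pt "0.033 0.003 0.033" --pt "0.033 0.003 0.033" --pt "0.033 0.003 0.033" --pt "0.033 0.003 0.033" --yaw '[0,0,0,0,0,0]' --claw '[-1,-1,-1,-1,-1,-1]'

```text
time_s: 16.5
tool_pos: [0.57, 0.1178, 0.2736]
ee_rot: [0.0, 0.677, 0.736, -0.0]
wrist_force: [-1.0, -1.7, -2.8]
grip_width: 0.132
gripper_force: 20.0
```

```bash
python3 m.py
```

```text
[0.57   0.1178 0.2736] [-0.9732 -1.7135 -2.8095] 0.1321007262659865
scene 2807 2475 N [0.7064 0.0008 0.7078] angle 44.944396538485755 mean [0.0277 0.0455 0.1882] dist to hinge -0.0014676459923720685
side 1655 1501 N [ 0.7083 -0.0015  0.7059] angle 45.098751632722035 mean [0.0169 0.0488 0.1938] dist to hinge 0.0025288304762178084
wrist 22996 21972 N [ 0.7071 -0.0035  0.7071] angle 44.997833166495454 mean [0.0119 0.0762 0.2032] dist to hinge -0.0006743834266860308
```

45.0° in all three views, still, and lightly loaded. Handing in.

```bash
python3 -c "
from plant import ticket; print(ticket.close_job())"
```

```text
the job is handed in; nothing more can be done
None
```

The guide roller is standing fully home in the bore and released, the guard is held still at 45.0° by the gripper, nothing in view was knocked over, and the job is handed in at about 17 s; no verdict was returned.

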